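# Divider and double lid of a snack jar

## Task

Get the snack jar ready: slide the wooden divider upright down into the jar's grooves until it is fully home and let go of it, then put the nested pair of lids on the jar together, setting them down gently (drop neither divider nor lids), and let go. Then lift only the outer lid off, level, leaving the inner lid seated on the jar undisturbed, and finish still holding the outer lid in the gripper, at rest about 10 cm higher than it sat, so that I can take it from you. Leave the bowl and the cup alone.

Things in the scene. Friction and masses are not known exactly. Their poses are not given: they have to be found in the camera images.
- jar: Round pale stoneware jar, fixed on the table, open at the top: 100 mm outside diameter, 90 mm bore, 82 mm tall, floor 5 mm thick; turned about z by some angle. Origin at the centre of its underside, z up. Inside, at its +y and -y walls, two facing vertical grooves, open above, take the divider across the middle, its broad faces square to jar x (see slot).
- slot (a point): Jar floor on the axis between the two grooves, 5 mm above the jar's underside, axes as the jar's. Grooves: 8.5 mm wide (x), bottoms 84 mm apart (y), ribs 12 mm deep, running from the floor up to 55 mm above this point, flared above that to 62 mm. With the divider fully home its lower edge lies here and its top edge 11 mm below the jar's rim.
- jar_mouth (a point): Centre of the jar's mouth, level with the rim, 82 mm above the table. Seated, the inner lid's flange lies on the rim, and its origin is 8 mm below this point.
- divider: Flat rectangular light-wood panel, loose, 6 mm thick (its x), 80 mm wide (its y), 66 mm tall (its z); origin at the centre of its lower edge. It starts upright in the slot of the stand, lower edge 8 mm above the table. A half turn about z makes no difference.
- stand: Fixed light-wood block 44 x 112 x 24 mm (x, y, z) holding the divider; origin at the centre of its underside. A slot 9 mm wide and 83.5 mm long (along its y), 16 mm deep, opens in its top, so the divider's upper 50 mm are free above it.
- inner_lid: Loose light-wood inner lid, about 0.2 kg, mostly hidden under the outer lid, starting on a fixed cork mat (6 mm thick, 130 mm wide). Origin at the centre of its underside, z up: round plug of 85 mm diameter, 8 mm tall, its lower 4 mm tapered to 77 mm; flange of 100 mm diameter from 8 to 13 mm; stem of 16 mm diameter; knob on top (see knob).
- knob (a point): Centre of the inner lid's upright cylindrical knob (24 mm diameter, 26 mm tall), 56 mm above the inner lid's origin. It sticks out through the hole in the outer lid, 28 mm above the collar. Lifting the inner lid by it carries the outer lid along on the flange.
- outer_lid: Loose pale stoneware outer lid, about 0.18 kg, resting on the inner lid's flange, its origin 9 mm above the inner lid's. Origin at the centre of its underside, z up: disc of 112 mm diameter, 10 mm tall, hollowed below (4 mm deep, 104 mm wide) to cap the flange; a hole of 40 mm diameter goes right through; collar on top (see collar).
- collar (a point): Centre of the top of the outer lid's upright round collar (60 mm outside diameter, 22 mm tall), 32 mm above the outer lid's origin.
- bowl: Glazed bowl, 130 mm diameter, 35 mm tall, bystander; origin under its centre.
- cup: Glazed cup, 80 mm diameter, 90 mm tall, bystander; origin under its centre.

How it is judged:
By the outcome, as a careful person would: the job done as asked, in the order asked, and still so for the second after the job is handed in, while the arm keeps its last pose, push and grip.
It also fails if it takes over 72 s, if anything falls off the work surface, if the arm or the gripper's body presses on something with over 40 N, if the wrist force passes 120 N, or if a joint passes its speed limit or range.

## Robot

A 6-joint arm with a two-finger parallel gripper is mounted at the origin on the work surface. World frame = base frame: x ahead of the robot, y to its left, z up, the work surface at z = 0. Lengths are in m, angles in rad, forces in N, time in s.
With the tool pointing down it reaches from about 0.425 to 0.95 m from the base axis. Payload 3.5 kg.
Tool frame: the origin (TCP) lies between the finger pads; the fingertips stand 19 mm ahead of it and the grasp point (between the pads) is the TCP; z points along the fingers, y is the line along which they close (so a half turn about z gives the same grasp; the last joint's range is limited). The gripper opens to 85 mm and grips with 20 to 120 N. Pads are 22 mm wide; open, the fingers measure 114 mm over their backs; the gripper's body (76 mm by 85 mm) begins 54 mm behind the grasp point. The pads swing forward as they close: fully open they stand 13 mm farther back than shut.
Start: joints at [-1.402, 0.286, 1.577, -0, 1.279, -0.15], TCP at [0.212, -0.641, 0.25] pointing down, gripper open.
Joint ranges: [-2.77, 2.77], [-0.9, 2.22], [0.21, 2.48], [-1.53, 4.67], [0.24, 2.81], [-2.84, 2.84]. Speed limits (rad/s): [2.79, 2.79, 3.14, 3.14, 3.14, 3.14].

## Interface

Orientations are given as a unit quaternion [x, y, z, w].
In Python, from plant import get_state, cams, ctrl gives the robot as it stands. The module is installed in compiled form; this text tells all that it offers.
- The arm moves only by the tool jog_arm, never from a script. Its argument "deltas" is text: rows parted by semicolons, each of 6 numbers parted by spaces: the shift along the world's x, y, z normalised to -1 to 1, where 1 is 0.02 m, then the turn, a rotation vector about the world's x, y, z normalised to -1 to 1, where 1 is 0.1 rad. In form: x y z ax ay az; .... A call has 1 to 20 rows; each row shifts and turns the commanded pose from where the row before left it; what a row does not reach is not made up. A row lasts 1/8 s, in which the tool goes at most 62.5 mm and 10.7 degrees, less where a joint would pass 70% of its speed; a pose out of reach is approached as far as the arm can. A call with a number of a shift or a turn outside -1 to 1 is refused whole. A call with a gripper value outside its range is refused whole. "gripper" is the opening, from 0 (shut) to 1 (fully open), set as the call begins (left out, the last holds). The fingers move at their own pace and stop on an object; "squeeze" is the grip in N (left out, the last holds). Time passes only in rows, so rows that do not move let the fingers close. It gives the time, the measured TCP pose, the force, the opening and the grip force at its end, in the units of the state.
- get_state(): the state, without advancing time (a new reading comes with each control period).
- cams.read_camera(name): name is "scene" or "top" or "wrist"; returns a dict with "color" (480x640x3 uint8, blue, green, red), "vfov" (degrees; the focal length in pixels is half the picture's height over the tangent of half this angle, whatever the lens; pixels are square), "cx", "cy" (the principal point, pixels), "rvec" (rotation vector, rad) and "tvec" (3), from world to camera coordinates, as OpenCV has them. Camera axes: x right, y down, z forward; pixel columns grow to the right and rows downward; lengths in m; the calibration is good to about 2 mm. A picture is of the moment at which its call begins. There is no depth.
- ctrl.sign_off(): hands the job in; it is judged then, once.
The state is a dict: "time": time; "qpos": joint angles; "dq": joint speeds; "joint_efforts": joint torques, N m; "eef_pos": TCP position; "tcp_rot": TCP orientation; "contact_force": force on the tool from outside, world axes, zero at the start; "wrist_torque": the same for the moment, N m; "opening": opening from 0.0 (shut) to 1.0 (fully open); "finger_force": force on a finger pad.
Only numpy, scipy, OpenCV 4.12 (cv2) and the standard library are available. Lean on these libraries where they do the work, as an engineer would, in place of code of your own. Each camera call takes 0.05 s, during which the arm holds its last target. There are 200 camera calls.

## Working session

There is one attempt and no reset: what is moved stays moved. The work goes in short steps, Python scripts to look and compute and a tool call to move; the robot and the scene stay as the last step left them, time stands still between calls to the robot, and variables do not carry over. Pictures are saved under pics/ and viewed, at most 10 in all, crops included, and the job is handed in when it is done.

Besides the shell and the picture viewer there is one more tool, called after "Emit:" by a JSON object that holds its "method" and its "body". jog_arm: Moves the arm, as the interface text tells. Its arguments: {"type":"object","properties":{"deltas":{"type":"string"},"gripper":{"type":"number"},"squeeze":{"type":"number"}},"required":["deltas"]}

```bash
mkdir -p pics; cat > h.py <<'E'
import numpy as np, cv2
from plant import get_state, cams, ctrl
def cam(n):
    r=cams.read_camera(n); f=240/np.tan(np.radians(r['vfov'])/2)
    r['K']=np.array([[f,0,r['cx']],[0,f,r['cy']],[0,0,1.]]); r['R']=cv2.Rodrigues(np.array(r['rvec'],float))[0]; r['t']=np.array(r['tvec'],float).ravel(); return r
def onplane(r,uv,z):
    uv=np.atleast_2d(np.array(uv,float)); d=(np.linalg.inv(r['K'])@np.c_[uv,np.ones(len(uv))].T).T@r['R']
    c=-r['R'].T@r['t']; return c+d*((z-c[2])/d[:,2])[:,None]
def proj(r,P):
    p=(r['R']@np.atleast_2d(P).T).T+r['t']; p=p@r['K'].T; return p[:,:2]/p[:,2:]
E
python3 - <<'E'
from h import *
for n in ['scene','top','wrist']:
    r=cam(n); cv2.imwrite(f'pics/{n}0.png',r['color']); print(n,r['vfov'],-r['R'].T@r['t'],r['R'][2])
s=get_state(); print(s)
E
```

```text
scene 51.055266263893 [ 0.95455008 -0.51053878  0.67653721] [-0.3899626   0.5942704  -0.70340021]
top 57.58958250976258 [0.52490371 0.00270274 0.8167433 ] [ 0.12083816 -0.01598663 -0.99254348]
wrist 65.9618430433855 [ 0.28627403 -0.61639537  0.37451511] [-0.28997301 -0.09362254 -0.95244447]
{'time': 0.15, 'qpos': array([-1.40201723e+00,  2.87000983e-01,  1.57786778e+00,  8.03451779e-06,
        1.27860294e+00, -1.50015540e-01]), 'dq': array([ 1.24525787e-03, -3.02450687e-03, -3.67440493e-03,  7.66354941e-04,
       -6.31316115e-06, -3.03262432e-04]), 'joint_efforts': array([ 4.67695081e-04, -4.06605434e+01, -2.93142039e+01, -1.70915778e-04,
        3.94694696e-03, -4.85928012e-06]), 'eef_pos': array([ 0.211497  , -0.64049691,  0.24922437]), 'tcp_rot': array([ 9.87322871e-01,  1.58721977e-01, -4.96855712e-06, -9.39519592e-04]), 'contact_force': array([-0.17067343,  0.94372411, -0.09701787]), 'wrist_torque': array([0.00789896, 0.01879651, 0.01015518]), 'finger_force': 0.0, 'opening': 0.9979706834009029}
```

View pics/top0.png

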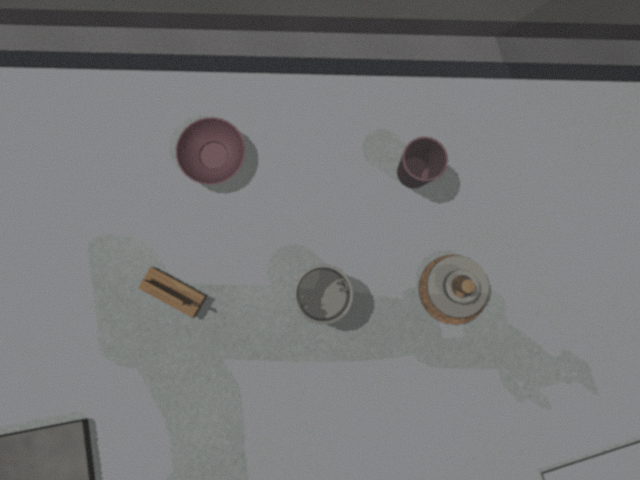

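View pics/scene0.png

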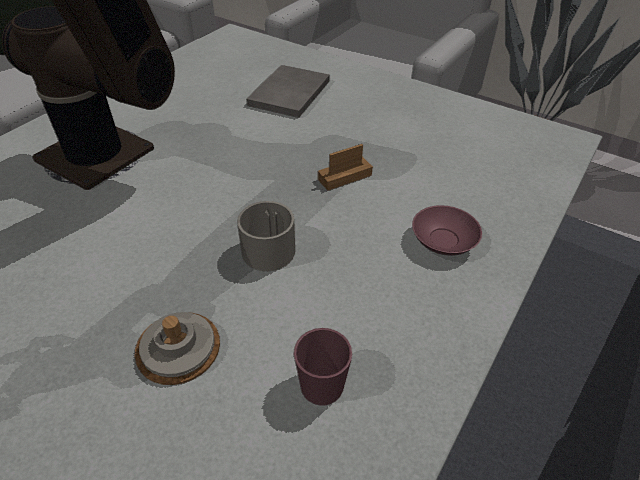

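The top picture shows the stand near (172,292), the jar at (325,294) and the lids at (462,288), with the knob at (467,286). The scene picture agrees: the divider is at (346,158), and the jar's groove ribs are visible at (270,222). Next I'll get coarse positions.

```bash
python3 - <<'E'
from h import *
r=cam('top'); im=r['color']; hsv=cv2.cvtColor(im,cv2.COLOR_BGR2HSV)
m=((hsv[...,1]>90)&(hsv[...,0]>5)&(hsv[...,0]<25)).astype(np.uint8)
n,l,st,ce=cv2.connectedComponentsWithStats(m)
for i in range(1,n):
    if st[i,4]>40:
        c=np.argwhere(l==i)[:,::-1].astype(np.float32); box=cv2.minAreaRect(c)
        print(st[i],ce[i],box, [np.round(onplane(r,ce[i],z)[0],4) for z in (0,.024,.073)])
        if box[1][0]*box[1][1]>700: print(onplane(r,cv2.boxPoints(box),.024).round(4))
print('jar',onplane(r,[325,294],.082),'lid disc',onplane(r,[460,288],.025),'knob',onplane(r,[467,286],.075))
print('bowl',onplane(r,[210,150],.035),'cup',onplane(r,[424,160],.09))
crop=[cv2.resize(im[y-45:y+45,x-60:x+60],(400,300),interpolation=cv2.INTER_CUBIC) for x,y in((172,292),(325,294),(460,288))]
rs=cam('scene');crop.append(cv2.resize(rs['color'][190:280,210:330],(400,300),interpolation=cv2.INTER_CUBIC))
cv2.imwrite('pics/c1.png',cv2.convertScaleAbs(np.vstack([np.hstack(crop[:2]),np.hstack(crop[2:])]),alpha=1.6))
E
```

```text
[ 140  268   65   48 1152] [170.7578125  290.82899306] ((171.87428283691406, 291.45587158203125), (61.466548919677734, 24.227371215820312), 28.810794830322266) [array([0.5193, 0.2578, 0.    ]), array([0.5195, 0.2503, 0.024 ]), array([0.5198, 0.235 , 0.073 ])]
[[0.5249 0.307  0.024 ]
 [0.5632 0.2885 0.024 ]
 [0.5118 0.1894 0.024 ]
 [0.4741 0.2084 0.024 ]]
[464 280  10  12  52] [468.17307692 285.34615385] ((468.53997802734375, 285.27996826171875), (10.889445304870605, 8.626703262329102), 81.8698959350586) [array([ 0.5379, -0.2949,  0.    ]), array([ 0.5376, -0.2861,  0.024 ]), array([ 0.5368, -0.2683,  0.073 ])]
[421 291  48  33 245] [440.24081633 312.43265306] ((440.8352966308594, 311.2588195800781), (54.147727966308594, 16.106264114379883), 32.47119140625) [array([ 0.4872, -0.2414,  0.    ]), array([ 0.4883, -0.2342,  0.024 ]), array([ 0.4905, -0.2196,  0.073 ])]
[[ 0.5034 -0.1864  0.024 ]
 [ 0.528  -0.2024  0.024 ]
 [ 0.4773 -0.2842  0.024 ]
 [ 0.4531 -0.268   0.024 ]]
jar [[ 0.51852691 -0.02410643  0.082     ]] lid disc [[ 0.5325224  -0.27073163  0.025     ]] knob [[ 0.53560191 -0.26550835  0.075     ]]
bowl [[0.77762731 0.18930766 0.035     ]] cup [[ 0.74987802 -0.19129181  0.09      ]]
```

View pics/c1.png

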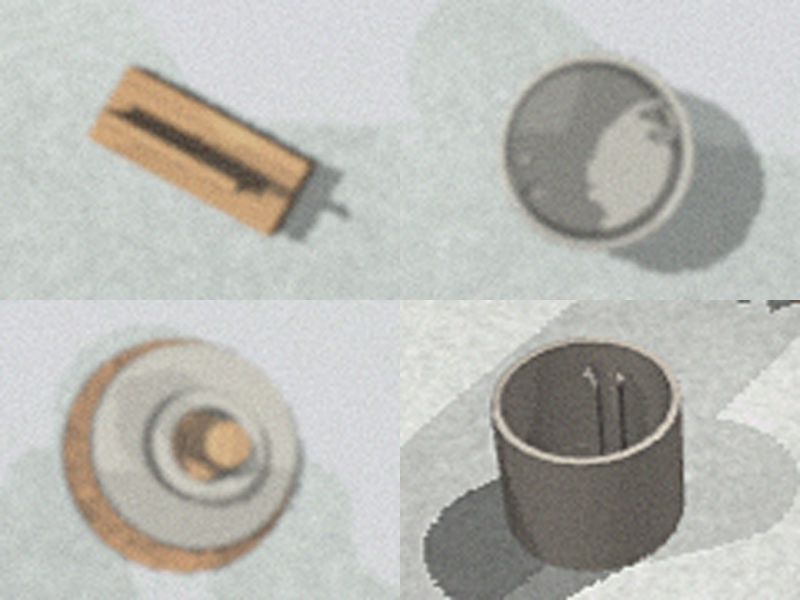

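The crop shows the stand's slot running down to the right. The jar's grooves are at about 9 o'clock (528,180) and 1–2 o'clock (658,120), and the knob is standing up through the collar. I'll look closer with the wrist camera, starting with the lids, which are on the way.

Emit:
{"method": "jog_arm", "body": {"deltas": "0.4 0.5 0 0 0 0;0.8 0.95 0 0 0 0;0.8 0.95 0 0 0 0;0.8 0.95 0 0 0 0;0.8 0.95 0 0 0 0;0.8 0.95 0 0 0 0;0.8 0.95 0 0 0 0;0.8 0.95 0 0 0 0;0.8 0.95 0 0 0 0;0.8 0.95 0 0 0 0;0.8 0.95 0 0 0 0;0.8 0.95 0 0 0 0;0.8 0.95 0 0 0 0;0.8 0.95 0 0 0 0;0.8 0.95 0 0 0 0;0.8 0.95 0 0 0 0;0.8 0.95 0 0 0 0;0.8 0.95 0 0 0 0;0.8 0.95 0 0 0 0;0.4 0.5 0 0 0 0", "gripper": 0.5}}

```text
time: 2.75
eef_pos: [0.5163, -0.2775, 0.2503]
tcp_rot: [0.987, 0.159, -0.0, 0.0]
contact_force: [0.5, 0.4, -0.5]
opening: 0.503
finger_force: 0.0
```

```bash
python3 - <<'E'
from h import *
r=cam('wrist'); cv2.imwrite('pics/w_lid.png',r['color']); np.save('w_lid.npy',r,allow_pickle=True)
E
```

Emit:
{"method": "jog_arm", "body": {"deltas": "-0.1 0.6 0 0 0 0;-0.1 1 0 0 0 0;-0.1 1 0 0 0 0;-0.1 1 0 0 0 0;-0.1 1 0 0 0 0;-0.1 1 0 0 0 0;-0.1 1 0 0 0 0;-0.1 1 0 0 0 0;-0.1 1 0 0 0 0;-0.1 1 0 0 0 0;-0.1 1 0 0 0 0;0 1 0 0 0 0;0 0.8 0 0 0 0;0 0.4 0 0 0 0;0 0 0 0 0 0"}}

```text
time: 4.68
eef_pos: [0.4936, -0.0226, 0.2503]
tcp_rot: [0.987, 0.159, -0.0, 0.0]
contact_force: [-0.0, -0.9, 0.6]
opening: 0.499
finger_force: 0.0
```

```bash
python3 - <<'E'
from h import *
r=cam('wrist'); np.save('w_jar.npy',r,allow_pickle=True)
l=np.load('w_lid.npy',allow_pickle=True).item()
cv2.imwrite('pics/c2.png',cv2.convertScaleAbs(np.hstack([cv2.resize(x['color'],(400,300),interpolation=cv2.INTER_AREA) for x in (l,r)]),alpha=1.6))
cv2.imwrite('pics/c3.png',cv2.convertScaleAbs(r['color'],alpha=1.8))
E
```

```text
(no output)
```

View pics/c2.png

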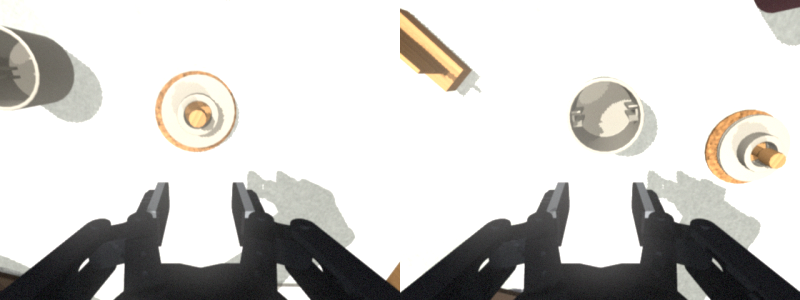

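View pics/c3.png

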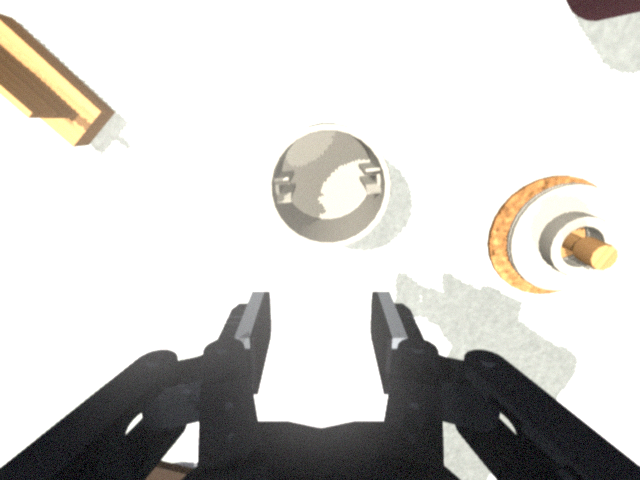

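Wrist view over the jar: the jar mouth is at about (331,183). The rib pairs are at about (283,181)/(284,196) on the left and (373,170)/(373,186) on the right. The other panel shows the lids, with the knob and collar clear. Next I'll go to the stand, turning to match the divider.

Emit:
{"method": "jog_arm", "body": {"deltas": "0.05 0.5 0 0 0 0.4;0.05 1 0 0 0 0.6;0.1 1 0 0 0 0.6;0.1 1 0 0 0 0.6;0.1 1 0 0 0 0.6;0.1 1 0 0 0 0.6;0.1 1 0 0 0 0.6;0.1 1 0 0 0 0.6;0.1 1 0 0 0 0.6;0.1 1 0 0 0 0.6;0.1 1 0 0 0 0.6;0.1 1 0 0 0 0.6;0.1 1 0 0 0 0.6;0.1 0.75 0 0 0 0.08;0.05 0.4 0 0 0 0;0 0 0 0 0 0"}}

```text
time: 6.72
eef_pos: [0.5206, 0.2504, 0.2502]
tcp_rot: [0.856, 0.517, -0.0, 0.0]
contact_force: [-0.1, -0.1, 0.3]
opening: 0.497
finger_force: 0.0
```

```bash
python3 - <<'E'
from h import *
r=cam('wrist'); np.save('w_st.npy',r,allow_pickle=True)
j=np.load('w_jar.npy',allow_pickle=True).item()
a=cv2.resize(j['color'][120:246,266:398],(400,382),interpolation=cv2.INTER_CUBIC)  # x3.03
a=cv2.copyMakeBorder(a,0,600-382,0,0,cv2.BORDER_CONSTANT)
b=cv2.resize(r['color'],(400,300),interpolation=cv2.INTER_AREA); b=cv2.copyMakeBorder(b,0,300,0,0,cv2.BORDER_CONSTANT)
cv2.imwrite('pics/c4.png',cv2.convertScaleAbs(np.hstack([a,b]),alpha=1.2))
g=cv2.cvtColor(j['color'],cv2.COLOR_BGR2GRAY); print(g[176:200,283]); print(g[165:192,373])
E
```

```text
[ 82  94 124 139 128 106  92  92  85  79  75  76  76  82  79  83  84  90
  91  99 100 103 101 108]
[ 86  95 106 143 157 148 118  83  73  75  72  59  58  61  68  81  87  94
 105 123 131 133 134 130 132 130 126]
```

View pics/c4.png

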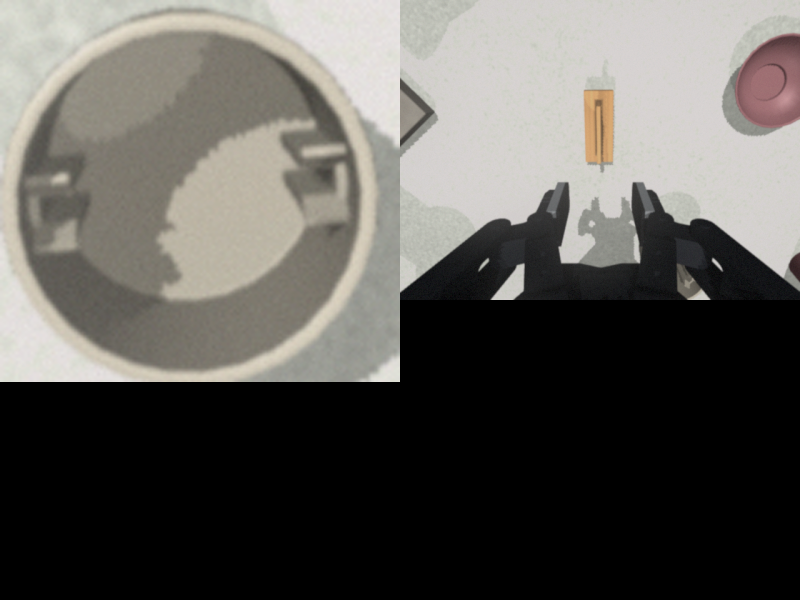

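The jar crop (about 3× scale) shows the groove ends at about (61,206) and (326,182), with the rim centred near (190,195). The stand panel shows the stand and divider nearly vertical in the image, so the yaw is close. Now I'll compute the positions.

```bash
python3 - <<'E'
from h import *
s=np.load('w_st.npy',allow_pickle=True).item(); im=s['color']; hsv=cv2.cvtColor(im,cv2.COLOR_BGR2HSV)
m=((hsv[...,1]>80)&(hsv[...,0]>5)&(hsv[...,0]<25)).astype(np.uint8); m[280:]=0
c=max(cv2.findContours(m,0,2)[0],key=cv2.contourArea); b=cv2.minAreaRect(c); P=onplane(s,cv2.boxPoints(b),.024); print(b,P.round(4),P.mean(0))
g=cv2.cvtColor(im,cv2.COLOR_BGR2GRAY)
for y in (170,180,190,200,210,220,230,240,250): print(y,g[y,304:332])
def circ(r,mask,z,name):
    c=max(cv2.findContours(mask.astype(np.uint8),0,1)[0],key=cv2.contourArea)[:,0]
    p=onplane(r,c,z)[:,:2]
    for _ in range(6):
        A=np.c_[2*p,np.ones(len(p))]; x=np.linalg.lstsq(A,(p**2).sum(1),rcond=None)[0]; R=np.sqrt(x[2]+x[0]**2+x[1]**2)
        e=abs(np.hypot(*(p-x[:2]).T)-R); p=p[e<max(2*np.median(e),.0004)]
    print(name,x[:2].round(4),'D',round(2*R*1e3,1),len(p),round(np.median(e)*1e3,2))
j=np.load('w_jar.npy',allow_pickle=True).item(); g=cv2.cvtColor(j['color'],cv2.COLOR_BGR2GRAY)
reg=np.zeros_like(g); cv2.circle(reg,(331,183),58,255,-1)
# inner rim edge: dark interior within rim
mm=((cv2.GaussianBlur(g,(3,3),0)<165)&(reg>0)).astype(np.uint8); k=cv2.circle(np.zeros_like(g),(331,186),54,1,-1)
mm=cv2.morphologyEx(mm*k,cv2.MORPH_CLOSE,np.ones((25,25))); circ(j,mm,.082,'jar bore')
l=np.load('w_lid.npy',allow_pickle=True).item(); h=cv2.cvtColor(l['color'],cv2.COLOR_BGR2HSV)
m=((h[...,1]>80)&(h[...,0]>5)&(h[...,0]<25)).astype(np.uint8); m[280:]=0
n,lab,st,ce=cv2.connectedComponentsWithStats(m)
for i in range(1,n):
    if st[i,4]>80: print(st[i],ce[i])
circ(l,m,.006,'mat')
print(h[150:200:4,300:340:4,2])
print('groove',onplane(j,np.array([[61,206],[326,182]])/3.03+[266,120],.064))
E
```

```text
((317.5, 202.5), (117.0, 47.0), 90.0) [[0.5252 0.3108 0.024 ]
 [0.5637 0.2907 0.024 ]
 [0.5117 0.187  0.024 ]
 [0.4692 0.2092 0.024 ]] [0.51747179 0.24943435 0.024     ]
170 [145 149 153 152 149 145 138 124 109  98 117 128 129 128 126 126 116  99
 105 109 118 131 135 135 136 140 142 140]
180 [136 140 145 142 141 137 127 113 105 107 131 145 146 146 149 145 128  95
  87 100 112 132 134 137 136 136 140 140]
190 [140 143 148 144 141 138 131 120 105 103 124 143 146 146 148 144 129  96
  86  96 112 128 136 135 134 135 139 143]
200 [141 144 143 145 145 139 130 121 109 101 119 143 150 150 146 145 132  96
  81  78  85 107 123 133 135 133 141 141]
210 [142 144 145 147 144 140 135 126 112 106 110 136 147 149 148 148 133 103
  87  80  88 111 121 126 136 142 141 142]
220 [143 144 145 148 145 143 140 131 112 102 110 137 148 149 150 148 138 104
  86  81  94 117 131 138 138 138 142 142]
230 [141 146 146 147 146 141 139 131 116 107 104 132 146 149 146 147 138 108
  87  85 102 125 140 136 138 135 135 139]
240 [143 146 147 148 145 145 142 135 119 103 100 131 146 148 153 150 142 113
  90  91 107 130 138
[... 278 characters left out ...]
5 182.08541194]
mat [ 0.5318 -0.2646] D 127.8 286 0.16
[[158 142 125 135 137 124 116 141 156 170]
 [142 165 165 167 175 174 171 167 118 150]
 [163 160 156 154 171 169 174 170 175 157]
 [155 148 125 114 122 127 143 170 171 174]
 [137 104 106 104 112 120 115 108 161 171]
 [116 110 109 106 105 113 137 133 141 165]
 [125 113 111 111 105  98 139 166 167 148]
 [131 124 152 182 181 180 111 151 164 154]
 [108 146 184 185 183 186 173 102 119 114]
 [112 182 186 182 185 184 171 160 107  93]
 [111 185 186 181 185 172 176 173 110  75]
 [ 84 182 181 184 182 173 175 168  84  87]
 [ 90 116 182 186 171 178 175  96  79 118]]
groove [[ 0.50568776  0.01173118  0.064     ]
 [ 0.53540613 -0.05634759  0.064     ]]
```

```bash
python3 - <<'E'
from h import *
s=np.load('w_st.npy',allow_pickle=True).item(); g=cv2.cvtColor(s['color'],cv2.COLOR_BGR2GRAY)
print(g[152:180,317],g[240:270,317])
L=onplane(s,[[316.7,175],[317.5,240]],.074); d=L[0]-L[1]; print(L,np.degrees(np.arctan2(d[1],d[0])))
from scipy.spatial.transform import Rotation as R
st=get_state(); M=R.from_quat(st['tcp_rot']).as_matrix(); print(st['eef_pos'],np.degrees(np.arctan2(M[1,0],M[0,0])),(L-st['eef_pos'])@M, s['cx'],s['cy'])
# knob top & collar in lid view
l=np.load('w_lid.npy',allow_pickle=True).item(); h=cv2.cvtColor(l['color'],cv2.COLOR_BGR2HSV)
for (x0,y0) in [(316,182)]:
    m=((h[...,1]>80)&(h[...,0]>5)&(h[...,0]<25)&(h[...,2]>165)).astype(np.uint8); m[:165]=0;m[215:]=0;m[:,:290]=0;m[:,345:]=0
    n,lab,stt,ce=cv2.connectedComponentsWithStats(m); i=1+stt[1:,4].argmax(); (c,r)=cv2.minEnclosingCircle(np.argwhere(lab==i)[:,::-1].astype(np.float32)); print('knob',stt[i],ce[i],c,r,onplane(l,[ce[i],c],.075))
m=((h[...,1]<60)&(h[...,2]>90)).astype(np.uint8)
E
```

```text
[132 135 135 133 137 136 122 114  98  88  87  92  91  96  93  95  95 103
 128 147 147 148 149 148 150 149 148 149] [148 151 147 149 151 152 149 149 149 149 150 149 150 149 148 149 149 149
 148 147 150 144 139 151 170 173 175 173 174 176]
[[0.53436138 0.28200167 0.074     ]
 [0.50901783 0.23247706 0.074     ]] 62.89952428142959
[0.52057919 0.25000359 0.25021962] 62.27616415287801 [[ 0.03481547 -0.00268147  0.17620407]
 [-0.0208138  -0.00207622  0.17622904]] 320.43326731108755 236.81936373413689
knob [303 177  26  26 529] [315.4120983  189.41587902] (315.7173767089844, 189.6413116455078) 13.228509902954102 [[ 0.53705791 -0.26660687  0.075     ]
 [ 0.53695976 -0.26690265  0.075     ]]
```

Emit:
{"method": "jog_arm", "body": {"deltas": "-0.1 0.05 -0.5 0 0 0.1;0 0 -1 0 0 0;0 0 -1 0 0 0;0 0 -1 0 0 0;0 0 -1 0 0 0;0 0 -1 0 0 0;0 0 -1 0 0 0;0 0 -1 0 0 0;0 0 -1 0 0 0;0 0 -0.6 0 0 0;0 0 -0.3 0 0 0;0 0 0 0 0 0", "gripper": 0.5}}

```text
time: 8.28
eef_pos: [0.5186, 0.251, 0.0621]
tcp_rot: [0.853, 0.521, -0.0, -0.0]
contact_force: [0.6, 0.8, 0.2]
opening: 0.498
finger_force: 0.0
```

Emit:
{"method": "jog_arm", "body": {"deltas": "0 0 0 0 0 0;0 0 0 0 0 0;0 0 0 0 0 0;0 0 0 0 0 0;0 0 0 0 0 0;0 0 0 0 0 0", "gripper": 0, "squeeze": 40}}

```text
time: 9.02
eef_pos: [0.5192, 0.2512, 0.0632]
tcp_rot: [0.853, 0.521, 0.001, 0.0]
contact_force: [0.6, 0.3, 5.9]
opening: 0.064
finger_force: 42.6
```

Emit:
{"method": "jog_arm", "body": {"deltas": "0 0 0.3 0 0 0;0 0 0.7 0 0 0;0 0 1 0 0 0;0 0 1 0 0 0;0.1 -0.5 1 0 0 0.4;0.1 -0.9 1 0 0 0.55;0.1 -1 1 0 0 0.55;0.1 -1 0.7 0 0 0.55;0.1 -1 0.3 0 0 0.55;0.1 -1 0 0 0 0.55;0.1 -1 0 0 0 0.55;0.1 -1 0 0 0 0.55;0.1 -1 0 0 0 0.55;0.1 -1 0 0 0 0.55;0.1 -1 0 0 0 0.55;0.1 -1 0 0 0 0.55;0.1 -1 0 0 0 0.55;0.1 -1 0 0 0 0.55;0.1 -1 0 0 0 0.55;0.1 -1 0 0 0 0.55"}}

```text
time: 11.52
eef_pos: [0.5508, -0.0577, 0.2039]
tcp_rot: [0.556, 0.832, 0.0, 0.001]
contact_force: [-0.8, 0.0, -0.9]
opening: 0.064
finger_force: 41.7
```

Emit:
{"method": "jog_arm", "body": {"deltas": "0.1 -1 0 0 0 0.2;0.05 -0.8 0 0 0 0;0 -0.4 0 0 0 0;0 0 0 0 0 0;0 0 0 0 0 0"}}

```text
time: 12.15
eef_pos: [0.5535, -0.1005, 0.2023]
tcp_rot: [0.548, 0.837, 0.0, -0.0]
contact_force: [0.1, -0.2, 0.4]
opening: 0.062
finger_force: 41.7
```

```bash
python3 - <<'E'
from h import *
r=cam('wrist'); np.save('w_j2.npy',r,allow_pickle=True); print(get_state()['eef_pos'])
p=proj(r,[.5204,-.023,.082])[0]; print(p)
a=cv2.resize(r['color'],(800,600)); cv2.imwrite('pics/c5.png',cv2.convertScaleAbs(a,alpha=1.2))
E
```

```text
[ 0.55349399 -0.10038982  0.20226219]
[320.76900896 107.61648942]
```

View pics/c5.png

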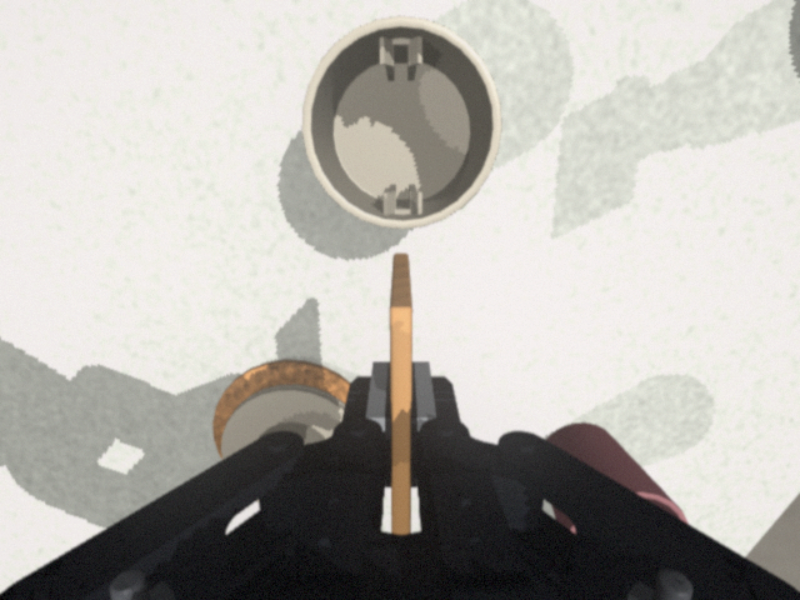

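The view shows the divider in line with both groove pairs: column 401, against grooves at about (401,52) and (402,203) in the 800-px picture. The yaw is good. Now I'll measure the remaining offsets.

```bash
python3 - <<'E'
from h import *
from scipy.spatial.transform import Rotation as R
r=np.load('w_j2.npy',allow_pickle=True).item(); g=cv2.cvtColor(r['color'],cv2.COLOR_BGR2GRAY)
for y in (36,42,48,56,152,160,166,170): print(y,'x300:',g[y,300:344])
for y in (250,265): print(y,'x308',g[y,308:334])
# outer rim edge: bright rim vs inner; inner bore edge
bl=cv2.GaussianBlur(g,(3,3),0); k=cv2.circle(np.zeros_like(g),(321,97),74,1,-1)
mm=((bl<150).astype(np.uint8))*k; mm=cv2.morphologyEx(mm,cv2.MORPH_OPEN,np.ones((3,3))); 
n,l,st,ce=cv2.connectedComponentsWithStats(mm); 
c=(321,97); A=np.linspace(0,2*np.pi,120,endpoint=False); pts=[]
for a in A: # inner bore edge: strongest dark->bright step between radii
    rr=np.arange(60,84,.5); v=cv2.remap(bl,(c[0]+rr*np.cos(a)).astype(np.float32)[None],(c[1]+rr*np.sin(a)).astype(np.float32)[None],1)[0].astype(float)
    d=np.gradient(v); i=d.argmax(); pts.append((c[0]+rr[i]*np.cos(a),c[1]+rr[i]*np.sin(a)))
p=onplane(r,pts,.082)[:,:2]
for _ in range(10):
    x=np.linalg.lstsq(np.c_[2*p,np.ones(len(p))],(p**2).sum(1),rcond=None)[0]; Rr=np.sqrt(x[2]+x[0]**2+x[1]**2); e=abs(np.hypot(*(p-x[:2]).T)-Rr); p=p[e<max(2.5*np.median(e),.0005)]
print('bore',x[:2],2e3*Rr,len(p))
s=get_state(); M=R.from_quat(s['tcp_rot']).as_matrix(); print('yaw',np.degrees(np.arctan2(M[1,0],M[0,0])),'jar in tool',(np.r_[x[:2],.082]-s['eef_pos'])@M)
E
```

```text
36 x300: [ 62  60  68  87 111 118 117  95  82  79  81  81  79  82  84  77  72  75
  71  77  76  75  78  76  77  80  89  97  99  99 100  98  97 102 103 102
  99  89  67  60  61  59  58  59]
42 x300: [ 59  57  66  97 141 154 152 139 127 120 119 107  87  82  80  67  61  63
  59  60  61  58  63  58  57  64  82  97 101  97  98 102  95 105 119 115
 106  90  67  57  56  57  60  56]
48 x300: [ 58  62  67  97 142 153 149 143 132 130 128 130 129 131 116  82  61  61
  58  61  61  61  61  62  60  67  82  99 104 100 100 104 101 114 138 161
 161 132  85  60  57  56  55  61]
56 x300: [106 108 107 106 109 110 111 110  99  81  67  69  67  68  76  90 102 104
 108 108 107 108 107 109 104 100  79  70  69  66  69  68  78 100 105 107
 106 105 106 108 110 109 110 109]
152 x300: [160 164 164 167 160 160 157 135 113 110 106 103 102 108 108 109 121 156
 161 160 153 141 147 131 113 106 106  92 101 101 101 104 111 132 132 120
 113 108 106 110 107 105 108 105]
160 x300: [ 98  91  84  85  90  93 110 131 136 136 133 132 132 133 130 130 123  98
  85  83  83  84  85  84  85  85  80  85  96  98  95 103 106 115 143 160
 162 137 101  83  83  82  80  79]
166 x300: [ 98  90  84  80  78  83 102 126 137 135 130 132 129 134 131 131 130 116
 109 109 108 106 103 102 100  95  95  99 103  93  92  90  91 104 133 154
 156 135 106  95  94  92  92  90]
170 x300: [111 107 109 108 106 100 107 126 134 135 128 130 126 129 126 134 152 157
 157 157 156 156 158 156 154 154 155 142 123 100  88  88  88  97 127 146
 145 126 100  97  91  94  93  91]
250 x308 [198 195 190 165 142 146 161 164 164 165 166 167 167 169 165 166 167 170
 164 159 150 153 182 194 199 199]
265 x308 [196 196 194 178 131 127 138 145 151 151 151 154 156 155 157 160 162 164
 164 161 149 153 190 197 198 200]
bore [ 0.51948517 -0.02042233] 90.56721104102576 120
yaw 113.58195190858156 jar in tool [0.08685239 0.00083554 0.1202928 ]
```

```bash
python3 - <<'E'
from h import *
from scipy.spatial.transform import Rotation as R
r=np.load('w_j2.npy',allow_pickle=True).item(); g=cv2.cvtColor(r['color'],cv2.COLOR_BGR2GRAY)
print(r['color'][196:212,320].tolist()); print(g[236:256,318])
s=get_state(); M=R.from_quat(s['tcp_rot']).as_matrix()
for row,z in((245.6,.012),(203.5,-.054)): print(row,(onplane(r,[320,row],s['eef_pos'][2]+z)-s['eef_pos'])@M)
for dx in (.0855,.0869,.0875): print(dx,(M@[dx,.0007,0])/.02)
E
```

```text
[[195, 198, 202], [197, 198, 201], [195, 198, 204], [195, 197, 201], [195, 197, 201], [184, 188, 193], [146, 155, 167], [101, 119, 138], [77, 98, 120], [73, 94, 117], [75, 98, 119], [74, 97, 121], [74, 97, 120], [73, 96, 119], [72, 95, 117], [73, 91, 111]]
[100 100 101 101 100 105 105 107 107 127 148 161 164 165 166 168 166 166
 165 163]
245.6 [[ 0.03820548  0.00042724 -0.01198655]]
203.5 [[0.03746682 0.00030573 0.05401321]]
0.0855 [-1.67818082e+00  3.93199146e+00  1.50686693e-03]
0.0869 [-1.70618505e+00  3.99614567e+00  1.53159994e-03]
0.0875 [-1.71818686e+00  4.02364033e+00  1.54219980e-03]
```

```bash
cat >> h.py <<'E'
def ring(r,c,r0,r1,z,sgn=1,off=0):
    g=cv2.GaussianBlur(cv2.cvtColor(r['color'],cv2.COLOR_BGR2GRAY),(3,3),0); A=np.linspace(0,2*np.pi,120,endpoint=False); rr=np.arange(r0,r1,.25)
    P=[]
    for a in A:
        v=cv2.remap(g,(c[0]+rr*np.cos(a)).astype(np.float32)[None],(c[1]+rr*np.sin(a)).astype(np.float32)[None],1)[0].astype(float)
        i=(sgn*np.gradient(v)).argmax(); P.append((c[0]+rr[i]*np.cos(a),c[1]+rr[i]*np.sin(a)))
    p=onplane(r,P,z)[:,:2]
    for _ in range(10):
        x=np.linalg.lstsq(np.c_[2*p,np.ones(len(p))],(p**2).sum(1),rcond=None)[0]; R=np.sqrt(x[2]+x[0]**2+x[1]**2); e=abs(np.hypot(*(p-x[:2]).T)-R); p=p[e<max(2.5*np.median(e),.0005)]
    return x[:2].round(4),round(2e3*R,1),len(p)
E
python3 - <<'E'
from h import *
j=np.load('w_jar.npy',allow_pickle=True).item(); print(ring(j,(328.5,182.5),48,66,.082))
t=cam('top'); 
for c in ((324,294),(325,294)): print(ring(t,c,20,34,.082))
j=np.load('w_j2.npy',allow_pickle=True).item(); print(ring(j,(321,97),60,84,.082))
E
```

```text
(array([ 0.5195, -0.0206]), np.float64(90.3), 117)
(array([ 0.5193, -0.0201]), np.float64(88.7), 61)
(array([ 0.5191, -0.0204]), np.float64(89.4), 68)
(array([ 0.5195, -0.0204]), np.float64(90.5), 120)
```

Emit:
{"method": "jog_arm", "body": {"deltas": "-0.25 0.6 0 0 0 0.07;-0.4 1 0 0 0 0;-0.4 1 0 0 0 0;-0.4 0.9 0 0 0 0;-0.2 0.4 0 0 0 0;-0.1 0.16 -0.3 0 0 0;0 0 -0.8 0 0 0;0 0 -1 0 0 0;0 0 -0.8 0 0 0;0 0 -0.5 0 0 0;0 0 -0.3 0 0 0;0 0 0 0 0 0"}}

```text
time: 13.75
eef_pos: [0.5186, -0.0198, 0.128]
tcp_rot: [0.545, 0.838, -0.0, -0.0]
contact_force: [0.7, -0.2, 0.7]
opening: 0.064
finger_force: 41.7
```

Emit:
{"method": "jog_arm", "body": {"deltas": "0 0 -0.2 0 0 0;0 0 -0.2 0 0 0;0 0 -0.2 0 0 0;0 0 -0.2 0 0 0"}}

```text
time: 14.25
eef_pos: [0.5185, -0.0197, 0.1121]
tcp_rot: [0.545, 0.838, 0.0, -0.0]
contact_force: [-0.4, 0.4, -0.4]
opening: 0.068
finger_force: 41.7
```

Emit:
{"method": "jog_arm", "body": {"deltas": "0 0 -0.2 0 0 0;0 0 -0.2 0 0 0;0 0 -0.2 0 0 0;0 0 -0.25 0 0 0;0 0 -0.25 0 0 0;0 0 -0.25 0 0 0"}}

```text
time: 15.0
eef_pos: [0.5186, -0.0198, 0.085]
tcp_rot: [0.545, 0.838, -0.0, -0.0]
contact_force: [-0.1, 0.7, -0.3]
opening: 0.057
finger_force: 41.7
```

Emit:
{"method": "jog_arm", "body": {"deltas": "0 0 -0.25 0 0 0;0 0 -0.25 0 0 0;0 0 -0.25 0 0 0;0 0 -0.2 0 0 0;0 0 -0.15 0 0 0;0 0 -0.05 0 0 0;0 0 0 0 0 0"}}

```text
time: 15.88
eef_pos: [0.5187, -0.0198, 0.0624]
tcp_rot: [0.545, 0.838, 0.0, 0.0]
contact_force: [0.3, 0.3, 0.1]
opening: 0.06
finger_force: 41.7
```

Emit:
{"method": "jog_arm", "body": {"deltas": "0 0 -0.05 0 0 0;0 0 -0.05 0 0 0;0 0 0 0 0 0"}}

```text
time: 16.25
eef_pos: [0.5185, -0.0197, 0.0603]
tcp_rot: [0.545, 0.838, -0.0, -0.0]
contact_force: [-0.4, -0.5, -0.1]
opening: 0.065
finger_force: 41.7
```

Emit:
{"method": "jog_arm", "body": {"deltas": "0 0 -0.05 0 0 0;0 0 -0.05 0 0 0;0 0 0 0 0 0"}}

```text
time: 16.62
eef_pos: [0.5189, -0.0197, 0.0601]
tcp_rot: [0.545, 0.839, -0.0, -0.0]
contact_force: [-3.6, 1.1, 10.0]
opening: 0.064
finger_force: 43.4
```

Emit:
{"method": "jog_arm", "body": {"deltas": "0 0 0 0 0 0;0 0 0 0 0 0;0 0 0 0 0 0", "gripper": 0.3}}

```text
time: 17.0
eef_pos: [0.5184, -0.0198, 0.058]
tcp_rot: [0.545, 0.838, -0.0, -0.0]
contact_force: [-0.0, -0.6, 0.6]
opening: 0.301
finger_force: 0.0
```

Emit:
{"method": "jog_arm", "body": {"deltas": "0 0 0.2 0 0 0;0 0 0.5 0 0 0;0 0 1 0 0 0;0 0 1 0 0 0;0 0 1 0 0 0;0.1 -0.5 1 0 0 0;0.15 -0.9 1 0 0 0;0.15 -1 0.8 0 0 0;0.15 -1 0.5 0 0 0;0.15 -1 0 0 0 0;0.15 -1 0 0 0 0;0.15 -1 0 0 0 0;0.15 -1 0 0 0 0;0.15 -1 0 0 0 0;0.15 -1 0 0 0 0;0.2 -1 0 0 0 0;0.2 -1 0 0 0 0;0.2 -1 0 0 0 0;0.2 -1 0 0 0 0;0.2 -1 0 0 0 0", "gripper": 0.5}}

```text
time: 19.5
eef_pos: [0.5678, -0.3091, 0.1983]
tcp_rot: [0.545, 0.838, 0.0, -0.0]
contact_force: [0.5, 0.5, -0.6]
opening: 0.497
finger_force: 0.0
```

Emit:
{"method": "jog_arm", "body": {"deltas": "0.2 -1 0 0 0 0;0.1 -1 0 0 0 0;0 -0.5 0 0 0 0;0 -0.3 0 0 0 0;0 0 0 0 0 0;0 0 0 0 0 0"}}

```text
time: 20.25
eef_pos: [0.5736, -0.3632, 0.1983]
tcp_rot: [0.545, 0.839, 0.0, -0.0]
contact_force: [0.1, 0.5, -0.2]
opening: 0.501
finger_force: 0.0
```

```bash
python3 - <<'E'
from h import *
r=cam('wrist'); np.save('w_l2.npy',r,allow_pickle=True); t=cam('top'); s=get_state(); print(s['eef_pos'])
print(proj(r,[[.537,-.267,.075],[.534,-.267,.047],[.534,-.267,.025]]))
a=cv2.resize(r['color'],(500,375)); b=cv2.resize(t['color'][254:334,285:365],(300,300),interpolation=cv2.INTER_CUBIC); b=cv2.copyMakeBorder(b,0,75,0,0,0)
cv2.imwrite('pics/c6.png',cv2.convertScaleAbs(np.hstack([a,b]),alpha=1.2))
E
```

```text
[ 0.57366456 -0.36320099  0.19842161]
[[328.86009229  76.09927256]
 [324.06034119  78.65708624]
 [323.80769217  81.71321878]]
```

View pics/c6.png

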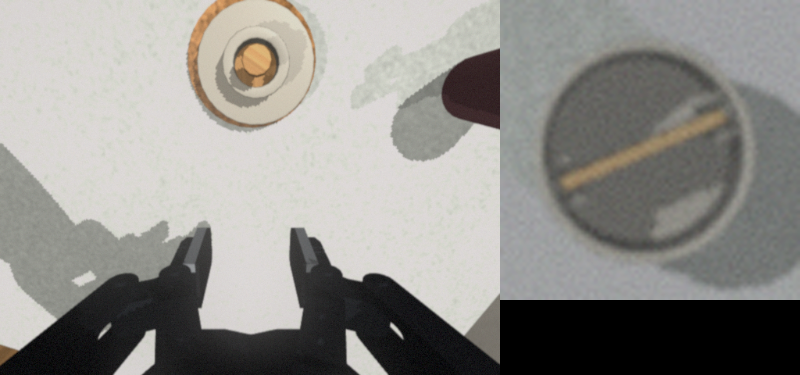

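The divider sits across the jar in the top crop, (562,185) to (725,115). In the wrist view the knob is at about (256,59) of the half-size panel, i.e. (328,75), with collar and disc concentric around it. Now I'll fit the knob, collar and disc.

```bash
python3 - <<'E'
from h import *
r=np.load('w_l2.npy',allow_pickle=True).item(); h=cv2.cvtColor(r['color'],cv2.COLOR_BGR2HSV)
m=((h[...,1]>60)&(h[...,0]>5)&(h[...,0]<28)&(h[...,2]>175)).astype(np.uint8); k=cv2.circle(np.zeros_like(m),(328,76),26,1,-1)*m
n,l,st,ce=cv2.connectedComponentsWithStats(k); i=1+st[1:,4].argmax(); print('knob',st[i],ce[i],onplane(r,ce[i],.075))
print('knobring',ring(r,(328,76),12,24,.075,-1))
print('disc',ring(r,(324,81),70,90,.021,-1),ring(r,(324,81),70,90,.025,-1))
print('collar out',ring(r,(325,79),36,50,.047,-1), ring(r,(325,79),36,50,.047,1),'in',ring(r,(325,79),24,36,.047,1))
s=get_state(); print(s['eef_pos'],s['qpos'])
E
```

```text
knob [313  57  33  32 661] [330.85476551  70.93645991] [[ 0.53690881 -0.26382129  0.075     ]]
knobring (array([ 0.5366, -0.2669]), np.float64(22.4), 110)
disc (array([ 0.5362, -0.2667]), np.float64(112.0), 88) (array([ 0.5363, -0.2671]), np.float64(110.5), 89)
collar out (array([ 0.5364, -0.2674]), np.float64(57.5), 106) (array([ 0.5356, -0.2693]), np.float64(57.9), 115) in (array([ 0.5366, -0.2673]), np.float64(40.5), 104)
[ 0.57366456 -0.36320099  0.19842161] [-7.13622337e-01  3.37291917e-01  1.60994778e+00  1.35175893e-04
  1.19440486e+00 -1.13225612e+00]
```

Emit:
{"method": "jog_arm", "body": {"deltas": "-0.16 0.41 0 0 0 0;-0.35 0.9 0 0 0 0;-0.35 0.9 0 0 0 0;-0.35 0.9 0 0 0 0;-0.35 0.9 0 0 0 0;-0.2 0.5 0 0 0 0;-0.1 0.3 -0.4 0 0 0;0 0 -0.8 0 0 0;0 0 -1 0 0 0;0 0 -1 0 0 0;0 0 -1 0 0 0;0 0 -0.8 0 0 0;0 0 -0.5 0 0 0;0 0 -0.3 0 0 0;0 0 0 0 0 0", "gripper": 0.55}}

```text
time: 22.22
eef_pos: [0.5364, -0.2676, 0.0822]
tcp_rot: [0.545, 0.838, -0.0, -0.0]
contact_force: [0.6, -0.2, -0.2]
opening: 0.551
finger_force: 0.0
```

Emit:
{"method": "jog_arm", "body": {"deltas": "0 0 -0.2 0 0 0;0 0 -0.2 0 0 0;0 0 -0.2 0 0 0;0 0 0 0 0 0;0 0 0 0 0 0"}}

```text
time: 22.85
eef_pos: [0.5364, -0.2676, 0.0704]
tcp_rot: [0.545, 0.838, 0.0, 0.0]
contact_force: [0.1, 0.0, 0.6]
opening: 0.552
finger_force: 0.0
```

Emit:
{"method": "jog_arm", "body": {"deltas": "0 0.03 -0.05 0 0 0;0 0 0 0 0 0;0 0 0 0 0 0;0 0 0 0 0 0;0 0 0 0 0 0", "gripper": 0, "squeeze": 60}}

```text
time: 23.48
eef_pos: [0.5363, -0.2671, 0.0696]
tcp_rot: [0.545, 0.838, -0.0, -0.0]
contact_force: [-1.9, -0.7, 3.2]
opening: 0.256
finger_force: 58.8
```

Emit:
{"method": "jog_arm", "body": {"deltas": "0 0 0.2 0 0 0;0 0 0.4 0 0 0;0 0 0.7 0 0 0;0 0 0.9 0 0 0;0 0 0.9 0 0 0;0 0.2 0.9 0 0 0;0 0.4 0.7 0 0 0;0 0.6 0.4 0 0 0;-0.05 0.8 0.2 0 0 0;-0.05 0.9 0 0 0 0;-0.1 0.9 0 0 0 0;-0.1 0.9 0 0 0 0;-0.1 0.9 0 0 0 0;-0.1 0.9 0 0 0 0;-0.1 0.9 0 0 0 0;-0.1 0.9 0 0 0 0;-0.1 0.9 0 0 0 0;-0.05 0.9 0 0 0 0;0 0.8 0 0 0 0;0 0.6 0 0 0 0"}}

```text
time: 25.98
eef_pos: [0.5194, -0.0359, 0.1754]
tcp_rot: [0.545, 0.839, -0.0, 0.0]
contact_force: [1.0, 0.3, -4.6]
opening: 0.259
finger_force: 59.0
```

Emit:
{"method": "jog_arm", "body": {"deltas": "0 0.4 0 0 0 0;0 0.25 0 0 0 0;0 0.08 0 0 0 0;0 0 0 0 0 0;0 0 0 0 0 0"}}

```text
time: 26.6
eef_pos: [0.5194, -0.0227, 0.1753]
tcp_rot: [0.545, 0.838, -0.0, 0.0]
contact_force: [-0.2, 0.5, -4.6]
opening: 0.258
finger_force: 59.0
```

```bash
python3 - <<'E'
from h import *
w=cam('wrist'); r=cam('scene'); np.save('sc.npy',r,allow_pickle=True); np.save('w_p.npy',w,allow_pickle=True)
a=cv2.resize(r['color'][130:290,170:370],(500,400),interpolation=cv2.INTER_CUBIC); b=cv2.copyMakeBorder(cv2.resize(w['color'],(300,225)),0,175,0,0,0)
cv2.imwrite('pics/c7.png',cv2.convertScaleAbs(np.hstack([a,b]),alpha=1.4))
s=get_state();print(s['eef_pos'],s['contact_force'])
E
```

```text
[ 0.51941362 -0.0226552   0.17532172] [-0.07246984  0.55015136 -4.10910064]
```

View pics/c7.png

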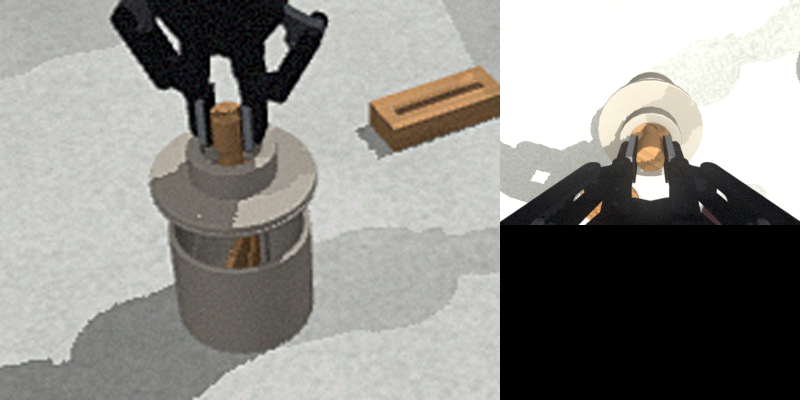

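The scene crop shows the lids hanging level above the jar and the divider sitting inside it. I'll centre them by moving y +2 mm, then lower gently.

Emit:
{"method": "jog_arm", "body": {"deltas": "0 0.1 0 0 0 0;0 0 -0.25 0 0 0;0 0 -0.4 0 0 0;0 0 -0.3 0 0 0;0 0 -0.2 0 0 0;0 0 -0.1 0 0 0;0 0 0 0 0 0"}}

```text
time: 27.58
eef_pos: [0.5194, -0.0203, 0.1502]
tcp_rot: [0.545, 0.838, -0.0, -0.0]
contact_force: [0.1, 0.0, -3.4]
opening: 0.263
finger_force: 59.0
```

Emit:
{"method": "jog_arm", "body": {"deltas": "0 0 -0.1 0 0 0;0 0 -0.1 0 0 0;0 0 -0.1 0 0 0;0 0 0 0 0 0"}}

```text
time: 28.08
eef_pos: [0.5192, -0.0203, 0.1441]
tcp_rot: [0.545, 0.838, -0.0, -0.0]
contact_force: [-0.1, -1.1, -3.7]
opening: 0.256
finger_force: 59.0
```

Emit:
{"method": "jog_arm", "body": {"deltas": "0 0 -0.1 0 0 0;0 0 -0.1 0 0 0;0 0 -0.05 0 0 0;0 0 0 0 0 0"}}

```text
time: 28.58
eef_pos: [0.5193, -0.0203, 0.1392]
tcp_rot: [0.545, 0.838, -0.0, -0.0]
contact_force: [0.2, 0.4, -3.6]
opening: 0.258
finger_force: 59.0
```

Emit:
{"method": "jog_arm", "body": {"deltas": "0 0 -0.05 0 0 0;0 0 0 0 0 0"}}

```text
time: 28.82
eef_pos: [0.5193, -0.0204, 0.1382]
tcp_rot: [0.545, 0.838, -0.0, -0.0]
contact_force: [-0.1, 0.1, -3.9]
opening: 0.257
finger_force: 59.0
```

Emit:
{"method": "jog_arm", "body": {"deltas": "0 0 -0.04 0 0 0;0 0 -0.03 0 0 0;0 0 0 0 0 0"}}

```text
time: 29.2
eef_pos: [0.5195, -0.0204, 0.1375]
tcp_rot: [0.545, 0.838, -0.0, 0.0]
contact_force: [-2.9, 0.7, 0.7]
opening: 0.261
finger_force: 59.5
```

Emit:
{"method": "jog_arm", "body": {"deltas": "0 0 0 0 0 0;0 0 0 0 0 0;0 0 0 0 0 0;0 0 0 0 0 0;0 0 0 0 0 0", "gripper": 1}}

```text
time: 29.82
eef_pos: [0.5194, -0.0204, 0.1369]
tcp_rot: [0.545, 0.838, 0.0, 0.0]
contact_force: [-0.4, -0.5, -0.2]
opening: 0.998
finger_force: 0.0
```

```bash
python3 - <<'E'
from h import *
w=cam('wrist'); r=cam('top'); np.save('t3.npy',r,allow_pickle=True)
s=get_state();print(s['eef_pos'],s['contact_force'],s['opening'])
c=proj(r,[[.5194,-.0204,.115],[.5194,-.0204,.093],[.5194,-.0204,.143]]); print(c)
print('disc',ring(r,c[1],28,44,.093,-1))
b=cv2.resize(r['color'][254:344,280:380],(320,288),interpolation=cv2.INTER_CUBIC); b=cv2.copyMakeBorder(b,0,72,0,0,0)
cv2.imwrite('pics/c8.png',cv2.convertScaleAbs(np.hstack([cv2.resize(w['color'],(480,360)),b]),alpha=1.2))
E
```

```text
[ 0.5194087  -0.02036223  0.13693462] [-0.08127044 -0.4217984  -0.33285525] 0.9972499115807394
[[323.43630664 293.60495925]
 [322.99751217 293.49242429]
 [324.03623567 293.75881941]]
disc (array([ 0.5193, -0.0212]), np.float64(95.5), 81)
```

View pics/c8.png

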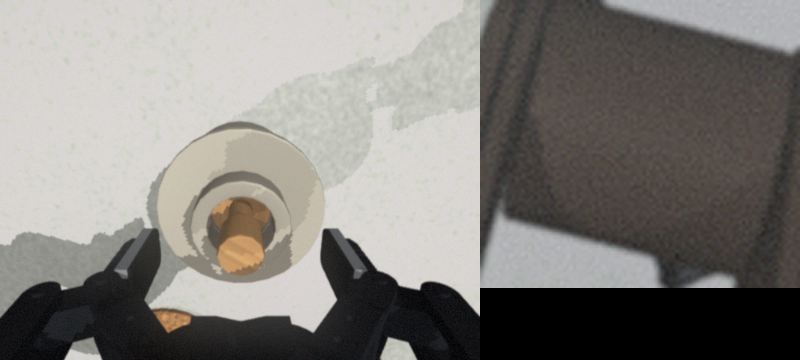

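The lids are seated and concentric: disc centred at about (241,200), with the collar midway between the open fingers. I'll lower to the collar height.

Emit:
{"method": "jog_arm", "body": {"deltas": "0 0 -0.2 0 0 0;0 0 -0.4 0 0 0;0 0 -0.4 0 0 0;0 0 -0.25 0 0 0;0 0 -0.1 0 0 0;0 0 0 0 0 0"}}

```text
time: 30.68
eef_pos: [0.5194, -0.0204, 0.1098]
tcp_rot: [0.545, 0.838, -0.0, -0.0]
contact_force: [-0.5, -0.8, -0.1]
opening: 0.996
finger_force: 0.0
```

Emit:
{"method": "jog_arm", "body": {"deltas": "0 0 0 0 0 0;0 0 0 0 0 0;0 0 0 0 0 0;0 0 0 0 0 0;0 0 0 0 0 0", "gripper": 0.6, "squeeze": 30}}

```text
time: 31.3
eef_pos: [0.5198, -0.0205, 0.1107]
tcp_rot: [0.545, 0.838, 0.0, 0.0]
contact_force: [-0.8, -0.0, 5.0]
opening: 0.694
finger_force: 33.0
```

Emit:
{"method": "jog_arm", "body": {"deltas": "0 0 0 0 0 0;0 0 0.03 0 0 0;0 0 0.02 0 0 0;0 0 0 0 0 0", "gripper": 0.5, "squeeze": 50}}

```text
time: 31.8
eef_pos: [0.5198, -0.0205, 0.111]
tcp_rot: [0.545, 0.838, 0.0, 0.001]
contact_force: [1.8, 0.7, 2.3]
opening: 0.691
finger_force: 53.3
```

Emit:
{"method": "jog_arm", "body": {"deltas": "0 0 0.05 0 0 0;0 0 0.1 0 0 0;0 0 0.15 0 0 0;0 0 0.2 0 0 0;0 0 0.2 0 0 0;0 0 0 0 0 0"}}

```text
time: 32.55
eef_pos: [0.5198, -0.0204, 0.1256]
tcp_rot: [0.545, 0.838, 0.0, 0.001]
contact_force: [-0.1, 0.6, -1.8]
opening: 0.691
finger_force: 53.9
```

The wrist force of −1.8 N matches the outer lid alone. I'll continue up to +100 mm.

Emit:
{"method": "jog_arm", "body": {"deltas": "0 0 0.2 0 0 0;0 0 0.3 0 0 0;0 0 0.4 0 0 0;0 0 0.4 0 0 0;0 0 0.5 0 0 0;0 0 0.5 0 0 0;0 0 0.5 0 0 0;0 0 0.5 0 0 0;0 0 0.4 0 0 0;0 0 0.3 0 0 0;0 0 0.15 0 0 0;0 0 0.1 0 0 0;0 0 0 0 0 0;0 0 0 0 0 0;0 0 0 0 0 0;0 0 0 0 0 0"}}

```text
time: 34.55
eef_pos: [0.5193, -0.0204, 0.2098]
tcp_rot: [0.545, 0.838, -0.0, -0.0]
contact_force: [0.3, 0.5, -2.8]
opening: 0.686
finger_force: 54.0
```

```bash
python3 - <<'E'
from h import *
s=get_state();print(s['eef_pos'],s['contact_force'],s['wrist_torque'],s['opening'],abs(s['dq']).max())
r=cam('scene'); h=cv2.cvtColor(r['color'],cv2.COLOR_BGR2HSV); m=((h[...,1]>90)&(h[...,0]>5)&(h[...,0]<25)).astype(np.uint8)
n,l,st,ce=cv2.connectedComponentsWithStats(m)
for i in range(1,n):
    if st[i,4]>60: print(st[i],ce[i])
# expected: seated knob top, flange rim edges
print(proj(r,[[.5194,-.0204,.143],[.5194,-.0204,.13],[.5194,-.0204,.087],[.5194,-.0204,.2]]))
A=np.linspace(0,2*np.pi,60); P=proj(r,np.c_[.5194+.05*np.cos(A),-.0204+.05*np.sin(A),np.full(60,.087)]); print('flange expected bbox',P.min(0),P.max(0))
E
```

```text
[ 0.5193192  -0.02035777  0.20977524] [ 0.30746643  0.46872309 -2.84428198] [-0.05007886  0.00646302 -0.04450388] 0.6855806787989334 0.001828466892930482
[ 318  157   55   33 1083] [344.43490305 172.83287165]
[ 238  194   56   45 1836] [265.2875817  217.88562092]
[ 135  312   85   73 4746] [176.86346397 348.12220818]
[[263.36202023 191.3645973 ]
 [263.8958565  197.36554953]
 [265.58219084 216.3219459 ]
 [260.87659713 163.42549627]]
flange expected bbox [236.66106674 197.79950342] [294.30288601 236.42762905]
```

The inner lid's flange shows up in the scene view where a seated lid should be, and the arm is at rest about 99 mm higher than it was at the grasp. Handing in.

```bash
python3 -c "
from plant import ctrl; print(ctrl.sign_off())"
```

```text
the job is handed in; nothing more can be done
None
```

Job handed in at about 35 s of robot time: the divider is home in the jar's grooves, the inner lid is seated on the jar, and the gripper holds the outer lid level and at rest about 10 cm above where it sat.

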